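# Tuck the guide plate under the marking jig's leaf and hold it flat

### The arm

A 6-joint arm with a two-finger parallel gripper is mounted at the origin on the work surface; the furniture and walls round the work are solid. World frame = base frame: x ahead of the robot, y to its left, z up, the work surface at z = 0. Lengths are in mm, angles in rad, forces in N, time in s.
With the tool pointing down it reaches from about 325 to 1000 mm from the base axis. Payload 5.1 kg.
Tool frame: the origin (TCP) lies on the centre line of the jaws, within the pads' length; the fingertips stand 14 mm ahead of it and the grasp point (between the pads) lies 5 mm behind it; z points along the fingers, y is the line along which they close (so a half turn about z gives the same grasp; the last joint's range is limited). The gripper opens to 85 mm and grips with 20 to 120 N. Pads are 22 mm wide; open, the fingers measure 114 mm over their backs; the gripper's body (76 mm by 85 mm) begins 54 mm behind the grasp point. The pads swing forward as they close: fully open they stand 13 mm farther back than shut.
Start: joints at [-1.309, 0.124, 1.65, -0, 1.367, -0.083], TCP at [219.673, -611.742, 245.322] pointing down, gripper open.
Joint ranges: [-2.61, 2.61], [-1.02, 2.33], [0.03, 2.71], [-1.35, 4.49], [0.32, 2.68], [-2.91, 2.91]. Speed limits (rad/s): [2.57, 2.57, 3.14, 3.14, 3.14, 3.14].

### API

Orientations are given as a unit quaternion [w, x, y, z].
In Python, from workcell import env gives the robot as it stands.
- The arm moves only by the tool play_rows, never from a script. Its argument "motion" is a list that holds one entry, the list of rows, each a list of 4 numbers: the shift along the tool's x, y, z in m, then the turn about the tool's z in rad. A call has 1 to 20 rows; each row shifts and turns the commanded pose from where the row before left it, along the tool's axes as they then stand; what a row does not reach is not made up. A row lasts 1/8 s, in which the tool goes at most 62.5 mm and 10.7 degrees, less where a joint would pass 70% of its speed; a pose out of reach is approached as far as the arm can. A call with a gripper value outside its range is refused whole. "claw" is the opening, from 0 (shut) to 1 (fully open), set as the call begins (left out, the last holds). The fingers move at their own pace and stop on an object; "force" is the grip in N (left out, the last holds). Time passes only in rows, so rows that do not move let the fingers close. It gives the time, the measured TCP pose, the force, the opening and the grip force at its end, in the units of the state.
- env.get_obs(): the state, without advancing time (a new reading comes with each control period).
- env.get_image(name): name is "scene" or "side" or "wrist"; returns a dict with "img" (480x640x3 uint8, red, green, blue), "camera_matrix" (3x3 intrinsics, pixels), "position" and "orientation" of the camera in the world; the wrist camera has in their place "hand_eye" (4x4, takes a point from camera to tool coordinates, whose origin is the TCP and whose axes are the flange's). Camera axes: x right, y down, z forward; pixel columns grow to the right and rows downward; lengths in mm; the calibration is good to about 2 mm. The wrist camera is an equidistant fisheye: a pixel r from the principal point sees the ray r / f radians off the axis. A picture is of the moment at which its call begins: read the wrist's pose just before it. There is no depth.
- env.sign_off(): hands the job in; it is judged then, once.
The state is a dict: "time_s": time; "q": joint angles; "joint_vel": joint speeds; "effort": joint torques, N m; "ee_pos": TCP position; "tcp_rot": TCP orientation; "force": force on the tool from outside, world axes, zero at the start; "torque": the same for the moment, N m; "grip_width": opening from 0.0 (shut) to 1.0 (fully open); "grasp_force": force on a finger pad.
Only numpy, scipy, OpenCV 4.12 (cv2) and the standard library are available. Lean on these libraries where they do the work, as an engineer would, in place of code of your own. Each camera call takes 0.05 s, during which the arm holds its last target. There are 200 camera calls.

### The job

Close the marking jig's sprung yellow leaf by sliding the heavy steel ring over the leaf's upright post until it lies on the leaf, and let go of the ring. Then take the aluminium guide plate by its red rib, set it on the jig's cardboard panel and tuck its front edge under the closed leaf, square and fully home against the stop, without lifting the leaf. Finish while still gripping the rib and holding the plate pressed flat on the panel with a moderate push of about 10 to 15 N, so that a packer can mark along its edges; leave the tape, gift boxes and marker where they are.

Things in the scene. Friction and masses are not known exactly. Their poses are not given: they have to be found in the camera images.
- jig: Fixed marking jig, plywood board 240 (x) x 150 (y) x 10 mm; origin: centre of its underside; x points from the open front towards the hinged leaf (tucking direction). Plate slides on the cardboard panel, top at z=12 mm. The pocket under the yellow leaf runs from its mouth at x=6 mm to the stop at x=50 mm, 92 mm wide (y -46 to 46) between two aluminium cheeks with rounded front ends.
- stop (a point): Middle of the stop face at the back of the pocket, at the panel's top: jig x=50, y=0, z=12 mm. The plate is home when its front edge meets it.
- leaf (a joint): Angle of the yellow leaf (124 mm wide, 97 mm from hinge to lip, 4 mm thick; hinge at jig x=105, z=23 mm). 0 is shut: underside level, 8 mm above the panel, top at jig z=24 mm. Grows as the lip rises; a light spring holds it ajar at about 0.1 rad until the ring's weight on its post shuts it; then about 2 N up at the lip would lift it.
- leaf_lip (a point): Middle of the leaf's rolled front lip, at its underside: jig x=8, y=0, z=20 mm when the leaf is shut; turns with the leaf.
- post_foot (a point): Foot of the steel post on the leaf's top face (jig x=60, y=0, z=24 mm when shut); z is the post's axis. The post, 18 mm in diameter, is straight for 40 mm, then tapers to 8 mm over the last 8 mm. With the leaf ajar it leans a little towards +x of the jig.
- post_tip (a point): Tip of that post, 48 mm above its foot.
- ring_center (a point): Centre (half-way up) of the dark steel ring: outer diameter 54, bore 26, height 40 mm, about 0.45 kg, standing flat on the table with its bore upright. On the post it rests on the leaf, so its centre is 20 mm above the post's foot.
- plate_grip (a point): Middle of the red rib on the guide plate, 20 mm above the plate's underside and the table it lies on. The rib is 50 mm long (along the plate's x), 12 mm thick (y) and its top is 36 mm above the plate's underside. Axes are the plate's: x towards the front edge to be tucked.
- plate_front (a point): Middle of the guide plate's front edge, half-way up its 4 mm thickness; 80 mm ahead (+x) of the rib's middle and 18 mm below it. x points out of the front edge, z up.
- plate: Aluminium guide plate, 120 (x) x 80 (y) x 4 mm, about 0.15 kg, ruled lines along both long sides; origin at the centre of its underside, x towards the front edge, which is 60 mm ahead of the origin.
- ring: The steel ring; origin at the centre of its underside, z along the bore.
- panel: The jig's cardboard panel, 2 mm thick, fixed on the board, top at jig z=12 mm; 112 mm wide from jig x=-94 to -2 mm, then 86 mm wide under the leaf up to the stop. Origin and axes as the jig's.
- tape_brown: roll of brown packing tape lying flat, 98 mm across, 48 mm high; a bystander, to be left alone; origin at the centre of its underside
- gift_blue: blue gift box, 61x73x88 mm; a bystander, to be left alone; origin at the centre of its underside
- gift_red: red gift box, 71x71x104 mm; a bystander, to be left alone; origin at the centre of its underside
- marker_blue: white marker pen with blue cap lying down, 127 mm long, 17 mm thick; a bystander, to be left alone; origin at the centre of its underside
There are look-alikes about, which are no part of the job. There is more than one size of the ring; the job needs the largest. What is meant by the plate is not blue, and is the smaller of those in its own colour.

How it is judged (in metres and radians):
On the way, in this order (a step that is already met when the one before it is completed fails the run):
1. the ring lies over the post on the leaf, let go, and the leaf is shut, the plate not yet tucked (horizontal distance between ring_center and post_foot below 0.006 m and z of ring_center in the frame of post_foot between 0.014 and 0.026 m and contact force between the fingers and ring below 0.5 N and value of joint leaf below 0.02 rad and (x of plate_front in the frame of jig below 0 m or y of plate_front in the frame of jig above 0.06 m or y of plate_front in the frame of jig below -0.06 m)), for 0.2 s.
2. the plate's front edge is under the shut leaf, against the stop (x of plate_front in the frame of jig between 0.044 and 0.056 m and y of plate_front in the frame of jig between -0.012 and 0.012 m and z of plate_front in the frame of jig between 0.01 and 0.018 m and angle between the x axis of plate_front and the x axis of jig, either way round below 0.07 rad and angle between plate_front's own z axis and vertical below 0.035 rad and value of joint leaf below 0.03 rad and horizontal distance between ring_center and post_foot below 0.006 m and z of ring_center in the frame of post_foot between 0.014 and 0.026 m and contact force between the fingers and ring below 0.5 N), for 0.2 s.
At the end, for the whole second after the job is handed in: Ring let go on the leaf, within 6 mm of the post; leaf shut (below 0.03 rad); plate front within 6 mm of the stop and 12 mm of the pocket's middle, square within 0.07 and flat within 0.035 rad; fingers still grip the plate, pressing it on the panel with 4 to 40 N, at rest (all of step 2 and contact force between plate and panel between 4 and 40 N and contact force between the fingers and plate above 1 N and linear speed of plate below 0.01 m/s); the arm keeps its last pose, push and grip.
It fails at once if the leaf is lifted while the plate's edge is under it (x of plate_front in the frame of jig above 0.014 m and y of plate_front in the frame of jig between -0.05 and 0.05 m and z of plate_front in the frame of jig below 0.05 m and value of joint leaf above 0.045 rad).
It fails at once if the plate is pushed on the panel harder than 60 N (contact force between plate and panel above 60 N).
It fails at once if a bystander is disturbed (distance of any of tape_brown, gift_blue, gift_red, marker_blue from where it was at the start of the episode above 0.03 m).
It also fails if it takes over 61 s, if anything falls off the work surface, if the arm or the gripper's body presses on something with over 40 N, if the wrist force passes 120 N, or if a joint passes its speed limit or range.

## Working session

There is one attempt and no reset: what is moved stays moved. The work goes in short steps, Python scripts to look and compute and a tool call to move; the robot and the scene stay as the last step left them, time stands still between calls to the robot, and variables do not carry over. Pictures are saved under pics/ and viewed, at most 12 in all, crops included, and the job is handed in when it is done.

Besides the shell and the picture viewer there is one more tool, called after "Request:" as a command line: name --argument value ..., lists and objects as JSON in quotes. play_rows: Moves the arm, as the interface text tells. Its arguments: {"type":"object","properties":{"motion":{"type":"array"},"claw":{"type":"number"},"force":{"type":"number"}},"required":["motion"]}

```bash
mkdir -p pics; ls
cat > h.py <<'E'
import numpy as np, cv2
from scipy.spatial.transform import Rotation as R
from workcell import env
def rot(q): return R.from_quat([q[1],q[2],q[3],q[0]]).as_matrix()
def get(name):
    o=env.get_obs(); d=env.get_image(name); K=np.array(d["camera_matrix"])
    if name=="wrist":
        H=np.array(d["hand_eye"]); T=np.eye(4); T[:3,:3]=rot(o["tcp_rot"]); T[:3,3]=o["ee_pos"]; M=T@H
        return d["img"],K,M[:3,3],M[:3,:3],True
    return d["img"],K,np.array(d["position"]),rot(d["orientation"]),False
def ray(c,uv):
    _,K,p,Rm,f=c; x=(uv[0]-K[0,2])/K[0,0]; y=(uv[1]-K[1,2])/K[1,1]
    if f:
        r=np.hypot(x,y); v=np.array([x/r*np.sin(r),y/r*np.sin(r),np.cos(r)]) if r>0 else np.array([0,0,1.])
    else: v=np.array([x,y,1.])
    return p, Rm@v
def onz(c,uv,z):
    p,v=ray(c,uv); return p+v*(z-p[2])/v[2]
def save(n,img): cv2.imwrite("pics/"+n,img[:,:,::-1])
E
python3 - <<'E'
from h import *
for n in ["scene","side","wrist"]:
    c=get(n); save(n+"0.png",c[0]); print(n,c[1].round(1).tolist(),c[2].round(),c[3].round(2).tolist())
    np.save("pics/"+n+"0.npy",np.array([c[1],c[3]]))
a=[cv2.imread(f"pics/{n}0.png") for n in ["scene","side"]]
print(env.get_obs())
E
```

```text
pics
scene [[462.3, 0.0, 332.5], [0.0, 462.3, 230.5], [0.0, 0.0, 1.0]] [-262.  725.  609.] [[-0.7, -0.31, 0.64], [-0.71, 0.33, -0.62], [-0.02, -0.89, -0.46]]
side [[435.5, 0.0, 316.3], [0.0, 435.5, 242.8], [0.0, 0.0, 1.0]] [166. 684. 647.] [[-0.91, -0.25, 0.32], [-0.41, 0.53, -0.74], [0.02, -0.81, -0.59]]
wrist [[371.6, 0.0, 315.1], [0.0, 371.6, 242.4], [0.0, 0.0, 1.0]] [ 297. -584.  373.] [[0.34, -0.89, -0.3], [-0.94, -0.32, -0.11], [-0.0, 0.32, -0.95]]
{'time_s': 0.15, 'q': array([-1.30859270e+00,  1.24334573e-01,  1.65139343e+00, -9.43307586e-07,
        1.36751969e+00, -8.26028563e-02]), 'joint_vel': array([-2.07584552e-03, -1.79973071e-03, -2.96246025e-03, -1.16299944e-03,
        1.31876360e-03,  4.83334945e-05]), 'effort': array([-4.73249565e-05, -4.24228477e+01, -3.66013491e+01, -1.31914294e-04,
        4.65834572e-03, -1.21849229e-06]), 'ee_pos': array([ 219.55764504, -611.29573721,  244.32922906]), 'tcp_rot': array([-8.24141319e-04,  9.85174982e-01,  1.71550490e-01, -7.46715189e-05]), 'force': array([ 0.26205765, -0.06758488,  0.01242312]), 'torque': array([-0.0463825 , -0.01111252,  0.00265599]), 'grasp_force': 0.0, 'grip_width': 1.0011640326714415}
```

View pics/scene0.png

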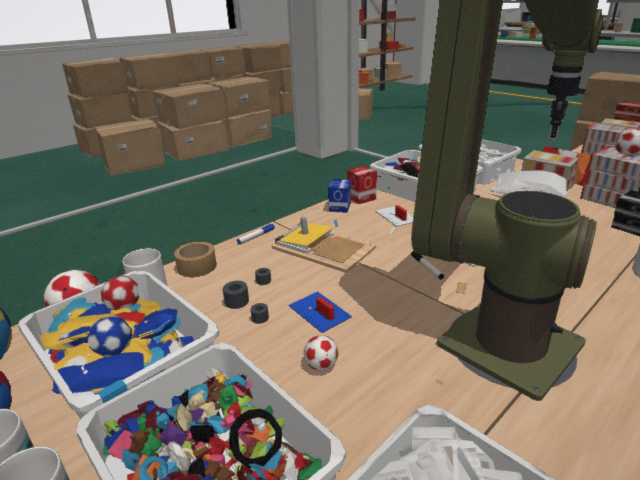

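View pics/side0.png

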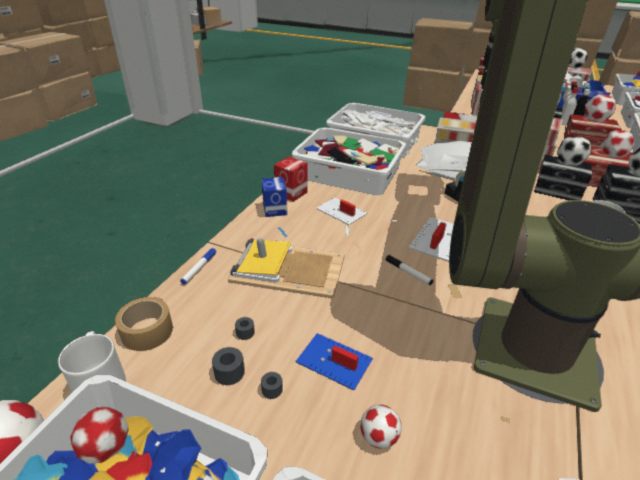

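The side view shows three dark rings at (229,366), (245,327) and (271,384). The first looks largest. There are two aluminium plates, at (342,208) and (435,237), and a blue one at (335,360) that is ruled out. The jig is at (287,265), with its yellow leaf at (263,257) and the post at (261,247). I'll measure sizes and check them in one crop.

Run:
```python
from h import *
c=get("side"); img=c[0]; s=get("scene")
hsv=cv2.cvtColor(img,cv2.COLOR_RGB2HSV)
def blobs(m,mn=60):
    n,l,st,ce=cv2.connectedComponentsWithStats(m.astype(np.uint8)); return [(st[i],ce[i],l==i) for i in range(1,n) if st[i,4]>mn]
# rings
V=hsv[...,2]; S=hsv[...,1]
m=(V<95)&(S<90); m[:300]=0; m[420:]=0; m[:,:200]=0; m[:,300:]=0
for st,ce,_ in blobs(m): 
    L=onz(c,(st[0],ce[1]),20)[:2];Rr=onz(c,(st[0]+st[2],ce[1]),20)[:2]
    print("ring",st,ce.round(),onz(c,ce,20).round(),"width",np.linalg.norm(L-Rr).round())
# yellow
m=(abs(hsv[...,0].astype(int)-25)<6)&(S>170)&(V>120); m[:225]=0;m[290:]=0;m[:,:220]=0;m[:,310:]=0
for st,ce,b in blobs(m,200):
    k=cv2.approxPolyDP(cv2.convexHull(np.argwhere(b)[:,::-1].astype(np.int32)),4,True)[:,0]
    print("leaf",[(p.tolist(),onz(c,p,26).round()[:2].tolist()) for p in k])
# plates: red ribs, light plates
m=((hsv[...,0]<8)|(hsv[...,0]>172))&(S>150)
for x0,y0,x1,y1 in [(315,190,370,230),(410,210,460,262),(300,335,375,385)]:
    mm=np.zeros_like(m);mm[y0:y1,x0:x1]=m[y0:y1,x0:x1]
    for st,ce,b in blobs(mm,30): 
        pts=np.array([onz(c,p[::-1],20)[:2] for p in np.argwhere(b)]); print("rib",st,ce.round(),onz(c,ce,20).round())
for x0,y0,x1,y1 in [(305,190,380,230),(400,210,462,265)]:
    mm=np.zeros_like(m);mm[y0:y1,x0:x1]=((S<45)&(V>110))[y0:y1,x0:x1]
    for st,ce,b in blobs(mm,150):
        k=cv2.approxPolyDP(cv2.convexHull(np.argwhere(b)[:,::-1].astype(np.int32)),3,True)[:,0]
        print("plate",[(p.tolist(),onz(c,p,4).round()[:2].tolist()) for p in k])
a=cv2.resize(img[185:405,180:470],None,fx=2.7,fy=2.7,interpolation=cv2.INTER_CUBIC)
save("crop1.png",a)
```

```text
ring [235 318  19  22 336] [244. 328.] [519. 209.  20.] width 36.0
ring [212 348  32  37 953] [228. 366.] [498. 296.  20.] width 56.0
ring [261 373  21  26 450] [271. 385.] [410. 299.  20.] width 35.0
leaf [([288, 243], [567.0, -68.0]), ([276, 273], [539.0, 44.0]), ([238, 271], [618.0, 74.0]), ([253, 242], [645.0, -35.0])]
rib [341 200  14  15 141] [347. 207.] [ 500. -294.   20.]
rib [431 223  14  26 180] [437. 235.] [ 246. -266.   20.]
rib [332 346  26  24 364] [344. 358.] [319. 193.  20.]
plate [([366, 213], [450.0, -313.0]), ([346, 229], [472.0, -215.0]), ([317, 207], [586.0, -283.0]), ([336, 198], [556.0, -353.0])]
plate [([453, 224], [220.0, -362.0]), ([448, 260], [203.0, -198.0]), ([409, 247], [302.0, -209.0]), ([430, 217], [284.0, -370.0])]
```

View pics/crop1.png

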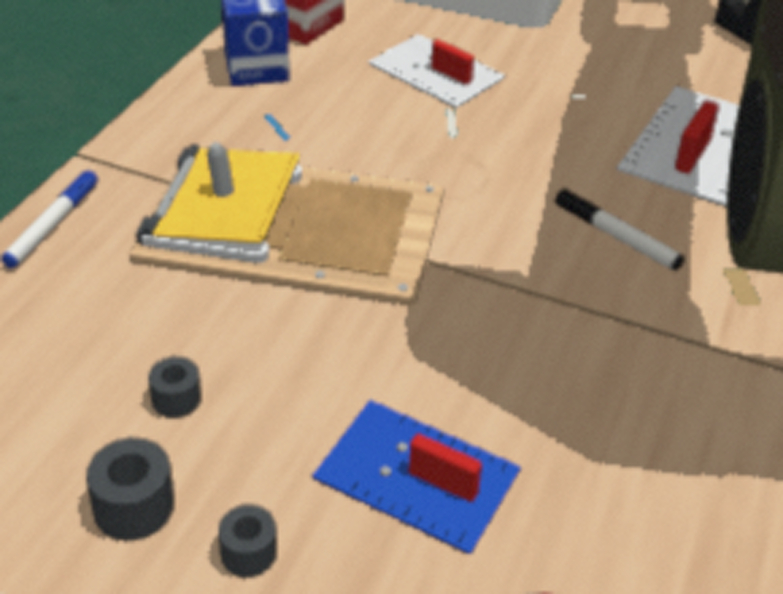

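The sizes settle it. The ring is the one at (228,366), 56 mm wide against 35–36 mm for the others, at about (498,296). The plate is the aluminium one at (342,208), about 125 mm long against about 165 mm at (435,237), with its rib at about (505,-292). In the crop its studs and long end point up-left, so its front faces roughly world yaw -26°. I'll move to where the wrist camera sees both the plate and the jig.

Request:
play_rows --motion '[[[0.036,-0.0306,0,0],[0.036,-0.0306,0,0],[0.036,-0.0306,0,0],[0.036,-0.0306,0,0],[0.036,-0.0306,0,0],[0.036,-0.0306,0,0],[0.036,-0.0306,0,0],[0.036,-0.0306,0,0],[0.036,-0.0306,0,0],[0.036,-0.0306,0,0],[0.036,-0.0306,0,0],[0.036,-0.0306,0,0],[0,0,0,0],[0,0,0,0],[0,0,0,0]]]'

```text
time_s: 2.12
ee_pos: [501.7, -121.0, 245.3]
tcp_rot: [0.0, 0.985, 0.171, -0.0]
force: [-0.3, -0.6, -0.3]
grip_width: 0.997
grasp_force: 0.0
```

Run:
```python
from h import *
c=get("wrist"); save("w1.png",c[0]); print(c[2],env.get_obs()["ee_pos"])
```

```text
[578.95089013 -93.53961571 374.2605813 ] [ 501.71611107 -121.05896493  245.28539457]
```

View pics/w1.png

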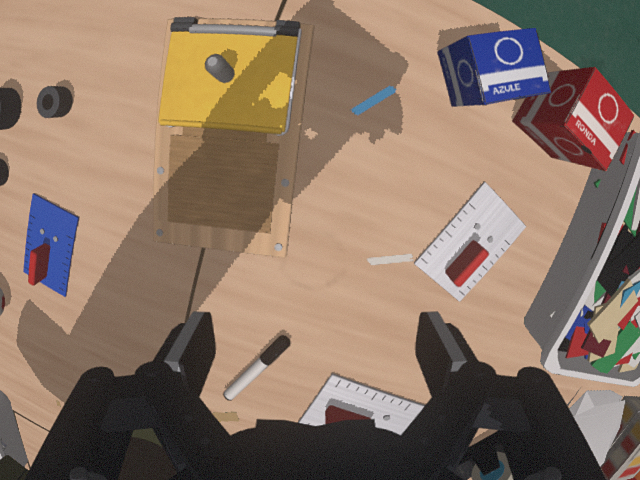

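The wrist picture shows the jig with its post at about (219,68) and board corners near (155,246), (287,257) and (312,25). The target plate has corners near (487,182), (525,226), (462,300) and (416,264), its rib at (467,262) and its studs towards the upper right. The front edge is therefore (487,182)–(525,226).

Run:
```python
from h import *
c=get("wrist"); g=cv2.cvtColor(c[0],cv2.COLOR_RGB2GRAY); hsv=cv2.cvtColor(c[0],cv2.COLOR_RGB2HSV)
def ref(p,w=4): return cv2.cornerSubPix(g,np.array([[p]],np.float32),(w,w),(-1,-1),(cv2.TERM_CRITERIA_COUNT+cv2.TERM_CRITERIA_EPS,30,.01))[0,0]
# jig fit from board top corners
src=np.array([[-120,75],[-120,-75],[120,-75]],float); 
px=[ref(p) for p in [(155,246),(287,256),(313,25)]]
W=np.array([onz(c,p,10)[:2] for p in px]); print("board",np.round(px),W.round(1).tolist(), [np.linalg.norm(W[0]-W[1]).round(1),np.linalg.norm(W[1]-W[2]).round(1)])
A=src-src.mean(0);B=W-W.mean(0); th=np.arctan2((A[:,0]*B[:,1]-A[:,1]*B[:,0]).sum(),(A*B).sum())
Rm=np.array([[np.cos(th),-np.sin(th)],[np.sin(th),np.cos(th)]]); o=W.mean(0)-Rm@src.mean(0)
print("jig",o.round(1),th.round(4)); 
def tojig(p): return (Rm.T@(np.array(p)[:2]-o)).round(1)
for n,p,z in [("screwLF",(159,232),10),("screwRF",(278,247),10),("screwL",(160,170),10),("screwR",(284,182),10),("panelFL",ref((168,221)),12),("panelFR",ref((272,231)),12),("tip",(211,62),76),("foot",(226,76),28)]: print(n,tojig(onz(c,p,z)))
# plate
m=((hsv[...,1]<40)&(hsv[...,2]>120)).astype(np.uint8); m[:175]=0;m[310:]=0;m[:,:412]=0;m[:,530:]=0
n,l,st,ce=cv2.connectedComponentsWithStats(m); i=1+np.argmax(st[1:,4])
pts=np.array([onz(c,p[::-1],4)[:2] for p in np.argwhere(l==i)],np.float32)
r=cv2.minAreaRect(pts); print("plate rect",r,cv2.boxPoints(r).round(1).tolist())
m=(((hsv[...,0]<8)|(hsv[...,0]>172))&(hsv[...,1]>140)).astype(np.uint8); m[:230]=0;m[300:]=0;m[:,:430]=0;m[:,500:]=0
pts=np.array([onz(c,p[::-1],20)[:2] for p in np.argwhere(m)],np.float32); print("rib",cv2.minAreaRect(pts))
```

```text
board [[155. 246.]
 [284. 257.]
 [313.  24.]] [[398.9, 30.1], [436.7, -110.5], [670.0, -59.5]] [np.float64(145.6), np.float64(238.8)]
jig [535. -13.] 0.234
screwLF [-105.5   68. ]
screwRF [-108.3  -64.4]
screwL [-37.4  66.7]
screwR [-39.5 -64.8]
panelFL [-91.9  56.1]
panelFR [-93.1 -54.6]
tip [65.9 -0.5]
foot [59.6 -2.3]
plate rect ((517.7850341796875, -303.25372314453125), (80.79190826416016, 120.06310272216797), 71.33397674560547) [[448.0, -322.29998779296875], [561.7000122070312, -360.70001220703125], [587.5999755859375, -284.20001220703125], [473.79998779296875, -245.8000030517578]]
rib ((495.5726318359375, -304.9298400878906), (21.113309860229492, 49.982666015625), 58.40531921386719)
```

Request:
play_rows --motion '[[[0.0137,-0.0394,0.006,0],[0.0137,-0.0394,0.006,0],[0.0137,-0.0394,0.006,0],[0.0137,-0.0394,0.006,0],[0.0137,-0.0394,0.006,0],[0.0137,-0.0394,0.006,0],[0.0137,-0.0394,0.006,0],[0.0137,-0.0394,0.006,0],[0.0137,-0.0394,0.006,0],[0.0137,-0.0394,0.006,0],[0,0,0,-0.11],[0,0,0,-0.11],[0,0,0,-0.11],[0,0,0,-0.11],[0,0,0,0],[0,0,0,0]]]'

```text
time_s: 4.22
ee_pos: [498.1, 296.5, 185.4]
tcp_rot: [0.0, 0.924, 0.381, 0.0]
force: [0.8, 0.1, -0.1]
grip_width: 1.001
grasp_force: 0.0
```

Run:
```python
from h import *
c=get("wrist"); save("w2.png",c[0]); o=env.get_obs(); T=rot(o["tcp_rot"]); print(o["ee_pos"],T.round(3).tolist())
hsv=cv2.cvtColor(c[0],cv2.COLOR_RGB2HSV)
g=cv2.GaussianBlur(hsv[...,2],(5,5),0)
m=((hsv[...,2]<110)&(hsv[...,1]<90)).astype(np.uint8); m[300:]=0
n,l,st,ce=cv2.connectedComponentsWithStats(m)
for i in range(1,n):
    if st[i,4]>600:
        print(st[i],ce[i].round(),onz(c,ce[i],25).round(1))
```

```text
[498.03456779 296.64242036 185.31146492] [[0.709, 0.705, -0.0], [0.705, -0.709, -0.0], [-0.0, -0.0, -1.0]]
[209   0  89  89 632] [259.  38.] [573.5 431.7  25. ]
[  509     0   131   226 10390] [600.  77.] [792.1 210.5  25. ]
[ 487   31   66   90 2679] [529.  73.] [721.8 263.5  25. ]
[ 286  190   69   75 3625] [320. 228.] [498.  291.3  25. ]
[ 389  252   45   47 1547] [411. 275.] [523.8 204.4  25. ]
[ 232  266   43   34 1167] [253. 284.] [421.5 296.   25. ]
```

View pics/w2.png

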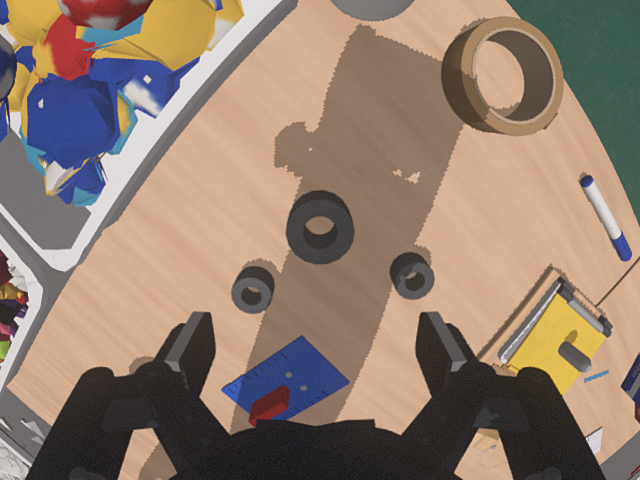

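The large ring is centred at pixel (320,228), between the two small ones at (253,284) and (411,275). That puts it at about (498.5,292), so I'll descend and grip.

Request:
play_rows --motion '[[[-0.0028,0.0035,0.03,0],[0,0,0.035,0],[0,0,0.035,0],[0,0,0.03,0],[0,0,0.018,0],[0,0,0.011,0],[0,0,0,0],[0,0,0,0]]]'

```text
time_s: 5.28
ee_pos: [499.3, 293.0, 27.6]
tcp_rot: [-0.0, 0.924, 0.382, 0.001]
force: [0.6, -0.8, -0.3]
grip_width: 1.004
grasp_force: 0.0
```

Request:
play_rows --motion '[[[0,0,0,0],[0,0,0,0],[0,0,0,0],[0,0,0,0],[0,0,0,0],[0,0,0,0],[0,0,-0.02,0],[0,0,-0.03,0],[0,0,-0.03,0],[0,0,-0.03,0],[0,0,-0.02,0],[0,0,0,0]]]' --claw 0.4 --force 60

```text
time_s: 6.78
ee_pos: [499.2, 293.0, 158.3]
tcp_rot: [-0.0, 0.924, 0.382, 0.002]
force: [0.9, 0.1, -3.7]
grip_width: 0.614
grasp_force: 64.2
```

Request:
play_rows --motion '[[[-0.0256,0.0344,0,0],[-0.0256,0.0344,0,0],[-0.0256,0.0344,0,0],[-0.0256,0.0344,0,0],[-0.0256,0.0344,0,0],[-0.0256,0.0344,0,0],[-0.0256,0.0344,0,0],[-0.0256,0.0344,0,0],[0,0,0,0],[0,0,0,0],[0,0,0,0]]]'

```text
time_s: 8.15
ee_pos: [547.4, -45.9, 155.4]
tcp_rot: [-0.001, 0.924, 0.383, -0.001]
force: [-0.5, 0.4, -4.2]
grip_width: 0.617
grasp_force: 64.5
```

Run:
```python
from h import *
c=get("wrist"); save("w3.png",c[0]); o=env.get_obs(); print(o["ee_pos"],o["tcp_rot"])
```

```text
[547.56450138 -45.8899018  155.74771493] [-3.22929181e-04  9.23718339e-01  3.83072021e-01 -3.90906574e-04]
```

View pics/w3.png

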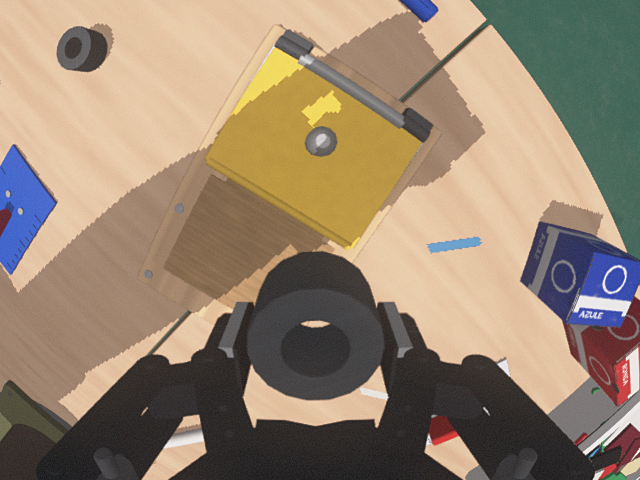

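The ring is in the hand with its top face centred at about (316,344), and the post tip is at about (321,141).

Run:
```python
from h import *
c=get("wrist"); o=env.get_obs(); T=rot(o["tcp_rot"]); p=np.array(o["ee_pos"])
tip=onz(c,(322,141),76); 
def tool(w): return (T.T@(w-p)).round(1)
print("tip",tip.round(1),tool(tip),"ring bore",tool(onz(c,(316,344),p[2]+12.4)))
for u in [(250,344),(384,344),(316,400)]: print(u,tool(onz(c,u,p[2]+12.4)))
hsv=cv2.cvtColor(c[0],cv2.COLOR_RGB2HSV)
m=((abs(hsv[...,0].astype(int)-25)<6)&(hsv[...,1]>190)&(hsv[...,2]>80)).astype(np.uint8); m[:40]=0;m[250:]=0;m[:,:190]=0;m[:,440:]=0
k=cv2.approxPolyDP(cv2.convexHull(np.argwhere(m)[:,::-1].astype(np.int32)),5,True)[:,0]; print(k.tolist(),[onz(c,q,30).round(1)[:2].tolist() for q in k])
g=cv2.cvtColor(c[0],cv2.COLOR_RGB2GRAY)
for q in [(180,208),(149,273)]: print("screw",onz(c,q,10).round(1))
```

```text
tip [599.9   1.3  76. ] [70.3  3.6 79.9] ring bore [  2.    0.  -12.4]
(250, 344) [  1.6 -25.  -12.4]
(384, 344) [  1.5  25.9 -12.4]
(316, 400) [-27.    0.  -12.4]Traceback (most recent call last):
  File "<stdin>", line 9, in <module>
cv2.error: OpenCV(4.12.0) /io/opencv/modules/imgproc/src/approx.cpp:690: error: (-215:Assertion failed) npoints >= 0 && (depth == CV_32S || depth == CV_32F) in function 'approxPolyDP'
```

Request:
play_rows --motion '[[[0.0168,0.0005,0,0],[0.0168,0.0005,0,0],[0.0168,0.0005,0,0],[0.0168,0.0005,0,0],[0,0,0,0],[0,0,0.02,0],[0,0,0.02,0],[0,0,0.01,0],[0,0,0.008,0],[0,0,0.008,0],[0,0,0,0]]]'

```text
time_s: 9.62
ee_pos: [596.6, -0.9, 89.7]
tcp_rot: [-0.0, 0.924, 0.382, -0.0]
force: [-0.1, 0.7, -4.3]
grip_width: 0.617
grasp_force: 64.5
```

Run:
```python
from h import *
a=[]
for n,(x,y) in [("side",(220,195)),("scene",(265,185))]:
    c=get(n); a.append(cv2.resize(c[0][y:y+100,x:x+120],(400,333),interpolation=cv2.INTER_CUBIC))
save("s4.png",np.hstack(a))
```

```text
(no output)
```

View pics/s4.png

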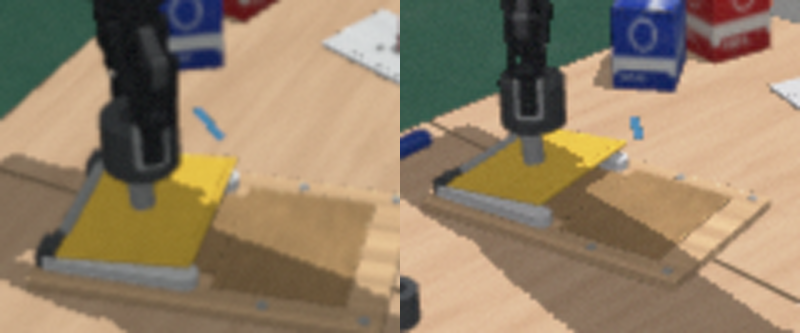

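The post now enters the ring's bore in both views (post under the ring at about (143,195) and (534,150)). I'll keep lowering.

Request:
play_rows --motion '[[[0,0,0.008,0],[0,0,0.008,0],[0,0,0.008,0],[0,0,0.006,0],[0,0,0.004,0],[0,0,0.003,0],[0,0,0,0],[0,0,0,0]]]'

```text
time_s: 10.72
ee_pos: [597.2, -0.9, 53.7]
tcp_rot: [0.0, 0.924, 0.382, 0.0]
force: [-0.0, 0.3, -4.1]
grip_width: 0.619
grasp_force: 64.6
```

Request:
play_rows --motion '[[[0,0,0.0015,0],[0,0,0,0],[0,0,0,0]]]'

```text
time_s: 11.1
ee_pos: [597.1, -0.9, 52.0]
tcp_rot: [0.0, 0.924, 0.382, 0.0]
force: [1.0, 0.1, -3.7]
grip_width: 0.617
grasp_force: 64.6
```

Request:
play_rows --motion '[[[0,0,0,0],[0,0,0,0],[0,0,0,0],[0,0,0,0],[0,0,0,0],[0,0,0,0],[0,0,-0.01,0],[0,0,-0.03,0],[0,0,-0.04,0],[0,0,-0.04,0],[0,0,-0.03,0],[-0.03,0,0,0],[-0.035,0,0,0],[0,0,0,0],[0,0,0,0]]]' --claw 1

```text
time_s: 12.98
ee_pos: [551.3, -46.6, 202.4]
tcp_rot: [0.0, 0.924, 0.382, 0.001]
force: [-0.2, 0.0, 0.0]
grip_width: 0.999
grasp_force: 0.0
```

Run:
```python
from h import *
c=get("wrist"); o=env.get_obs(); print(o["ee_pos"],o["tcp_rot"])
a=[cv2.resize(c[0][:360],(533,300))]
d=get("side"); a.append(cv2.resize(d[0][215:315,220:309],(267,300),interpolation=cv2.INTER_CUBIC))
save("w5.png",np.hstack(a)); save("w5full.png",c[0])
np.savez("w5.npz",img=c[0],K=c[1],p=c[2],R=c[3])
```

```text
[551.48293249 -46.42991916 202.34035384] [1.51149001e-04 9.23947382e-01 3.82519263e-01 4.75398176e-04]
```

View pics/w5.png

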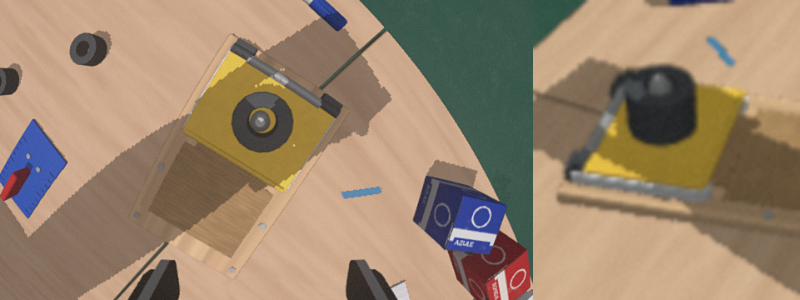

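The ring lies over the post on the leaf, with the post tip inside the bore at (262,121) in the left panel, and the leaf looks shut. I'll refine the jig pose from this frame using the screws and panel edges.

Run:
```python
from h import *
f=np.load("w5.npz"); c=(f["img"],f["K"],f["p"],f["R"],True); img=c[0].astype(float)
S=[]
for q in [(164,257),(193,197),(315,271),(278,322)]:
    x,y=q; w=img[y-8:y+9,x-8:x+9]; wt=np.clip(w[...,2]-0.75*w[...,0],0,None); wt[wt<0.6*wt.max()]=0  # grey screws: more blue
    yy,xx=np.mgrid[-8:9,-8:9]; u=(x+(wt*xx).sum()/wt.sum(), y+(wt*yy).sum()/wt.sum()); S.append(onz(c,u,10)[:2]); print(np.round(u,1),S[-1].round(1))
S=np.array(S); L=S[1]-S[0]; Rr=S[2]-S[3]; W=(S[0]-S[3]); W2=S[1]-S[2]
print("yaws",np.arctan2(L[1],L[0]),np.arctan2(Rr[1],Rr[0]),np.arctan2(-W[0],W[1]),np.arctan2(-W2[0],W2[1]),[np.linalg.norm(v).round(1) for v in (L,Rr,W,W2)])
th=np.mean([np.arctan2(L[1],L[0]),np.arctan2(Rr[1],Rr[0]),np.arctan2(-W[0],W[1]),np.arctan2(-W2[0],W2[1])])
ex=np.array([np.cos(th),np.sin(th)]); ey=np.array([-ex[1],ex[0]]); cen=S.mean(0); o=cen+73*ex
print("th",th,"screw centre",cen.round(1),"o guess",o.round(1))
def proj(P):
    v=c[3].T@(P-c[2]); r=np.hypot(v[0],v[1]); t=np.arctan2(r,v[2]); return c[1][0,0]*t*v[:2]/r+c[1][:2,2]
def prof(pts):
    uv=np.array([proj(p) for p in pts],np.float32); return cv2.remap(c[0],uv[None,:,0],uv[None,:,1],cv2.INTER_LINEAR)[0].astype(float).sum(1)
xs=np.arange(-112,-80,.5)
for y in (-40,-30,-20,-10): 
    g=np.gradient(cv2.GaussianBlur(prof([np.r_[o+ex*x+ey*y,12] for x in xs])[None],(7,1),0)[0]); print("front edge y",y,xs[np.argmin(g)],g.min().round(1))
ys=np.arange(-64,-46,.5)
for x in (-80,-70,-60): 
    for s in (1,-1):
        g=np.gradient(cv2.GaussianBlur(prof([np.r_[o+ex*x+ey*y*s,12] for y in ys])[None],(7,1),0)[0]); print("side",x,s,ys[np.argmin(g)]*s,g.min().round(1))
```

```text
[163.6 257.7] [415.8  28.4]
[192.5 199.1] [482.5  43.1]
[314.7 271.8] [511.1 -86.2]
[278.4 323.7] [ 444.6 -100.8]
yaws 0.21655392692821365 0.21588469645218772 0.2196328867363614 0.2172532002965534 [np.float64(68.3), np.float64(68.0), np.float64(132.4), np.float64(132.4)]
th 0.21733117760332904 screw centre [463.5 -28.9] o guess [534.8 -13.2]
front edge y -40 -92.0 -23.6
front edge y -30 -92.5 -18.9
front edge y -20 -92.5 -26.0
front edge y -10 -92.5 -28.7
side -80 1 -56.0 -26.0
side -80 -1 56.0 -14.0
side -70 1 -56.0 -22.2
side -70 -1 55.5 -11.9
side -60 1 -56.0 -26.1
side -60 -1 56.0 -11.7
```

Jig pose: yaw 0.2173, origin about (536.3,-12.9). Next I'll turn and go over the plate's rib.

Request:
play_rows --motion '[[[0,0,0,0.1585],[0,0,0,0.1585],[0,0,0,0.1585],[0,0,0,0.1585],[0,0,0,0.1585],[0,0,0,0.1585],[0,0,0,0.1585],[0.0051,0.0423,0,0],[0.0051,0.0423,0,0],[0.0051,0.0423,0,0],[0.0051,0.0423,0,0],[0.0051,0.0423,0,0],[0.0051,0.0423,0,0],[0,0,0.03,0],[0,0,0.03,0],[0,0,0,0],[0,0,0,0]]]'

```text
time_s: 15.2
ee_pos: [499.9, -297.1, 142.9]
tcp_rot: [0.0, 0.987, -0.161, 0.001]
force: [1.1, -0.6, 0.1]
grip_width: 1.002
grasp_force: 0.0
```

Run:
```python
from h import *
c=get("wrist"); save("w6.png",c[0]); o=env.get_obs(); T=rot(o["tcp_rot"]); p=np.array(o["ee_pos"]); print(p,np.arctan2(T[1,0],T[0,0]))
hsv=cv2.cvtColor(c[0],cv2.COLOR_RGB2HSV)
m=((hsv[...,1]<40)&(hsv[...,2]>120)).astype(np.uint8); m[330:]=0; m[:,:200]=0;m[:,440:]=0
n,l,st,ce=cv2.connectedComponentsWithStats(m); i=1+np.argmax(st[1:,4]); print(st[i])
pts=np.array([(T.T@(onz(c,q[::-1],4)-p))[:2] for q in np.argwhere(l==i)],np.float32)
print("plate in tool",cv2.minAreaRect(pts),cv2.boxPoints(cv2.minAreaRect(pts)).round(1).tolist())
m=(((hsv[...,0]<8)|(hsv[...,0]>172))&(hsv[...,1]>140)).astype(np.uint8); m[330:]=0;m[:,:240]=0;m[:,400:]=0
n,l,st,ce=cv2.connectedComponentsWithStats(m); i=1+np.argmax(st[1:,4]); print(st[i])
pts=np.array([(T.T@(onz(c,q[::-1],36)-p))[:2] for q in np.argwhere(l==i)],np.float32); print("rib z36",cv2.minAreaRect(pts),pts.min(0),pts.max(0))
```

```text
[ 500.15941648 -297.37757295  143.5272714 ] -0.3240023545106604
[  259   126   112   156 15006]
plate in tool ((18.571044921875, 0.001651763916015625), (120.0257339477539, 80.00687408447266), 0.19448336958885193) [[-41.599998474121094, 39.79999923706055], [-41.29999923706055, -40.20000076293945], [78.69999694824219, -39.79999923706055], [78.4000015258789, 40.20000076293945]]
[ 306  211   17   68 1013]
rib z36 ((-0.5147895812988281, -0.16529369354248047), (47.79478073120117, 10.548540115356445), 0.4531089961528778) [-24.397732   -5.4030848] [23.364445   5.2334776]
```

View pics/w6.png

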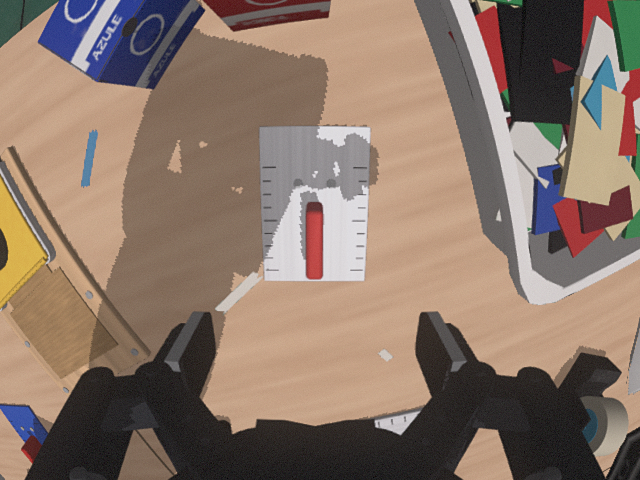

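The target plate measures 120.0 x 80.0 mm and its rib at (315,240) lies along the tool x axis between the fingers. The front edge is at the top and the tool is square to it. I'll descend and grip.

Request:
play_rows --motion '[[[-0.001,0,0.03,0],[0,0,0.03,0],[0,0,0.03,0],[0,0,0.02,0],[0,0,0.012,0],[0,0,0,0],[0,0,0,0]]]'

```text
time_s: 16.12
ee_pos: [498.8, -297.3, 21.0]
tcp_rot: [0.0, 0.987, -0.162, 0.001]
force: [-0.3, 0.7, -0.1]
grip_width: 0.998
grasp_force: 0.0
```

Request:
play_rows --motion '[[[0,0,0,0],[0,0,0,0],[0,0,0,0],[0,0,0,0],[0,0,0,0],[0,0,0,0],[0,0,0,0],[0,0,0,0]]]' --claw 0 --force 90

```text
time_s: 17.12
ee_pos: [498.2, -296.9, 20.1]
tcp_rot: [0.0, 0.987, -0.162, 0.0]
force: [-0.8, 0.4, 2.6]
grip_width: 0.125
grasp_force: 88.3
```

Request:
play_rows --motion '[[[0,0,-0.015,0],[0,0,-0.03,0],[0,0,-0.035,0],[-0.019,-0.0335,0,0],[-0.019,-0.0335,0,0],[-0.019,-0.0335,0,0],[-0.019,-0.0335,0,0],[-0.019,-0.0335,0,0],[-0.019,-0.0335,0,0],[-0.019,-0.0335,0,0],[0,0,0,-0.1353],[0,0,0,-0.1353],[0,0,0,-0.1353],[0,0,0,-0.1353],[0,0,0,0],[0,0,0,0],[0,0,0,0]]]'

```text
time_s: 19.25
ee_pos: [446.7, -32.1, 99.9]
tcp_rot: [-0.0, 0.994, 0.108, -0.0]
force: [-0.3, 0.6, -1.1]
grip_width: 0.124
grasp_force: 88.0
```

Run:
```python
from h import *
c=get("wrist"); o=env.get_obs(); T=rot(o["tcp_rot"]); p=np.array(o["ee_pos"]); th=0.2173; J=np.array([[np.cos(th),np.sin(th)],[-np.sin(th),np.cos(th)]])
print(p.round(1),"tcp in jig",J@(p[:2]-[536.3,-12.9]),"yaw err",np.arctan2(T[1,0],T[0,0])-th)
d=get("side"); a=cv2.resize(d[0][190:310,220:370],(350,280),interpolation=cv2.INTER_CUBIC)
save("w7.png",np.hstack([cv2.resize(c[0][60:400,120:520],(400,340))[:280],a]))
hsv=cv2.cvtColor(c[0],cv2.COLOR_RGB2HSV)
m=((hsv[...,1]<45)&(hsv[...,2]>105)).astype(np.uint8); m[360:]=0; m[:,:200]=0;m[:,440:]=0
n,l,st,ce=cv2.connectedComponentsWithStats(m); i=1+np.argmax(st[1:,4]); print(st[i])
pts=np.array([(T.T@(onz(c,q[::-1],p[2]-17)-p))[:2] for q in np.argwhere(l==i)],np.float32)
print("plate in tool",cv2.minAreaRect(pts),cv2.boxPoints(cv2.minAreaRect(pts)).round(1).tolist())
```

```text
[446.7 -32.1  99.8] tcp in jig [-91.61633559   0.58102987] yaw err -0.0016742499734144767
[  214   124   202   236 36466]
plate in tool ((26.220256805419922, 0.26784515380859375), (80.36882781982422, 109.1711196899414), 89.89315032958984) [[-28.399999618530273, -39.79999923706055], [80.69999694824219, -40.0], [80.9000015258789, 40.400001525878906], [-28.299999237060547, 40.599998474121094]]
```

View pics/w7.png

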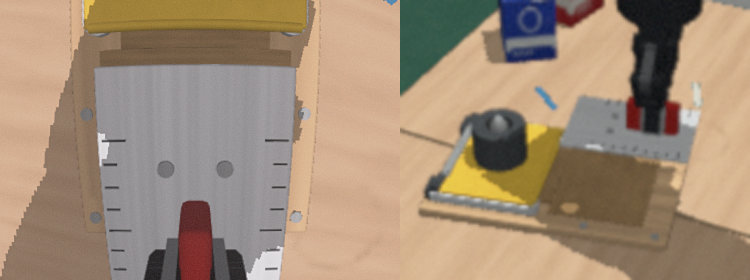

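The plate is held square (yaw error 0.002 rad) and level, with its front edge at about (195,66), centred on the panel ahead of the leaf. I'll lower it onto the panel.

Request:
play_rows --motion '[[[0,0.0006,0.02,0],[0,0,0.02,0],[0,0,0.015,0],[0,0,0.006,0],[0,0,0.003,0],[0,0,0,0],[0,0,0,0]]]'

```text
time_s: 20.23
ee_pos: [447.5, -32.8, 36.5]
tcp_rot: [0.0, 0.994, 0.108, 0.001]
force: [-0.1, 0.1, -0.7]
grip_width: 0.125
grasp_force: 88.0
```

Request:
play_rows --motion '[[[0,0,0.001,0],[0,0,0,0],[0,0,0,0]]]'

```text
time_s: 20.6
ee_pos: [446.9, -32.7, 34.9]
tcp_rot: [0.0, 0.994, 0.108, 0.0]
force: [-0.4, -0.3, -1.1]
grip_width: 0.125
grasp_force: 88.0
```

Request:
play_rows --motion '[[[0,0,0.001,0],[0,0,0,0],[0,0,0,0]]]'

```text
time_s: 20.98
ee_pos: [446.9, -32.6, 33.8]
tcp_rot: [-0.0, 0.994, 0.108, -0.0]
force: [0.2, 0.2, -0.7]
grip_width: 0.123
grasp_force: 88.0
```

Request:
play_rows --motion '[[[0,0,0.0005,0],[0,0,0,0],[0,0,0,0]]]'

```text
time_s: 21.35
ee_pos: [446.9, -32.7, 33.3]
tcp_rot: [0.0, 0.994, 0.108, 0.0]
force: [0.1, -0.0, -0.6]
grip_width: 0.127
grasp_force: 88.0
```

Request:
play_rows --motion '[[[0,0,0.0005,0],[0,0,0,0],[0,0,0,0]]]'

```text
time_s: 21.72
ee_pos: [446.9, -32.7, 32.8]
tcp_rot: [0.0, 0.994, 0.108, 0.0]
force: [0.4, 0.5, -1.4]
grip_width: 0.125
grasp_force: 88.0
```

Request:
play_rows --motion '[[[0,0,0.0005,0],[0,0,0,0],[0,0,0,0]]]'

```text
time_s: 22.1
ee_pos: [446.9, -32.7, 32.3]
tcp_rot: [-0.0, 0.994, 0.108, -0.0]
force: [0.1, -0.3, -0.7]
grip_width: 0.12
grasp_force: 88.0
```

Request:
play_rows --motion '[[[0,0,0.0005,0],[0,0,0,0],[0,0,0,0]]]'

```text
time_s: 22.48
ee_pos: [447.0, -32.7, 32.1]
tcp_rot: [0.0, 0.994, 0.108, 0.0]
force: [-2.5, 1.2, 2.8]
grip_width: 0.124
grasp_force: 88.5
```

Contact at TCP z of about 32.2. I'll ease off slightly and slide into the pocket.

Request:
play_rows --motion '[[[0,0,-0.0002,0],[0.003,0,0,0],[0.004,0,0,0],[0.005,0,0,0],[0.005,0,0,0],[0.005,0,0,0],[0.005,0,0,0],[0,0,0,0],[0,0,0,0]]]'

```text
time_s: 23.6
ee_pos: [473.8, -26.8, 32.1]
tcp_rot: [0.0, 0.994, 0.108, 0.001]
force: [1.7, -1.1, 0.8]
grip_width: 0.124
grasp_force: 88.5
```

Request:
play_rows --motion '[[[0.005,0,0,0],[0.005,0,0,0],[0.005,0,0,0],[0.005,0,0,0],[0.005,0,0,0],[0.003,0,0,0],[0,0,0,0],[0,0,0,0]]]'

```text
time_s: 24.6
ee_pos: [501.3, -20.7, 32.1]
tcp_rot: [-0.0, 0.994, 0.108, 0.001]
force: [1.4, -0.5, 1.5]
grip_width: 0.122
grasp_force: 88.5
```

Request:
play_rows --motion '[[[0.002,0,0,0],[0.002,0,0,0],[0,0,0,0],[0,0,0,0]]]'

```text
time_s: 25.1
ee_pos: [504.4, -20.1, 32.1]
tcp_rot: [0.0, 0.994, 0.108, -0.0]
force: [-2.8, -1.1, 5.9]
grip_width: 0.121
grasp_force: 88.8
```

Request:
play_rows --motion '[[[0.001,0,0,0],[0,0,0,0],[0,0,0,0]]]'

```text
time_s: 25.48
ee_pos: [505.2, -19.9, 32.1]
tcp_rot: [0.0, 0.994, 0.108, -0.0]
force: [-2.7, -0.7, 6.5]
grip_width: 0.122
grasp_force: 89.0
```

Request:
play_rows --motion '[[[0.001,0,0,0],[0,0,0,0],[0,0,0,0]]]'

```text
time_s: 25.85
ee_pos: [506.2, -19.6, 32.1]
tcp_rot: [0.0, 0.994, 0.108, -0.0]
force: [-3.5, -0.4, 5.5]
grip_width: 0.124
grasp_force: 89.0
```

Request:
play_rows --motion '[[[0.001,0,0,0],[0,0,0,0],[0,0,0,0]]]'

```text
time_s: 26.22
ee_pos: [506.5, -19.5, 32.1]
tcp_rot: [0.0, 0.994, 0.108, -0.001]
force: [-6.6, -1.6, 8.4]
grip_width: 0.125
grasp_force: 89.6
```

The stop is met: lateral force is up, and only 0.3 of the last 1 mm was travelled. I'll set the downward push.

Request:
play_rows --motion '[[[0.0005,0,0.0003,0],[0,0,0,0],[0,0,0,0],[0,0,0,0]]]'

```text
time_s: 26.72
ee_pos: [506.5, -19.5, 32.1]
tcp_rot: [0.0, 0.994, 0.108, -0.002]
force: [-10.2, -1.5, 12.9]
grip_width: 0.125
grasp_force: 90.2
```

Run:
```python
from h import *
o=env.get_obs(); T=rot(o["tcp_rot"]); p=np.array(o["ee_pos"]); th=0.2173; J=np.array([[np.cos(th),np.sin(th)],[-np.sin(th),np.cos(th)]])
print("tcp in jig",J@(p[:2]-[536.3,-12.9]),"yaw err",np.arctan2(T[1,0],T[0,0])-th,"tilt",T[2,:2],o["force"],o["joint_vel"].round(4))
c=get("wrist"); d=get("side"); e=get("scene")
f=lambda i,x,y:cv2.resize(i[y:y+100,x:x+120],(400,300),interpolation=cv2.INTER_CUBIC)
save("w8.png",np.hstack([cv2.resize(c[0][60:360,120:520],(400,300)),f(d[0],220,210)]))
```

```text
tcp in jig [-30.53237314  -0.06890304] yaw err -0.00045428507377659466 tilt [-0.00416711 -0.00035429] [-10.22295194  -1.47205767  12.86703395] [ 0.0013 -0.0011 -0.0019 -0.0001 -0.0006 -0.0015]
```

View pics/w8.png

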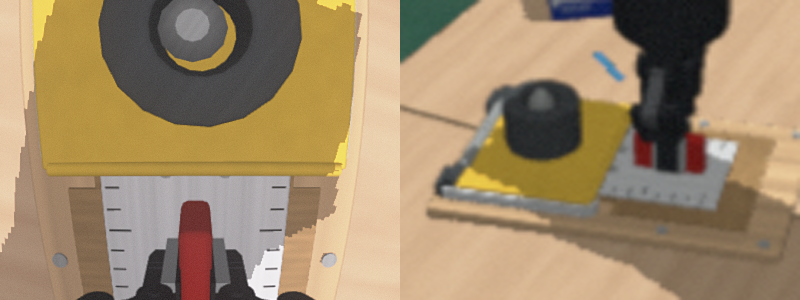

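The picture shows the plate's front under the shut leaf (lip at row 168 of the left panel), centred and square, with the ring on the post. The push is about 13 N and the arm is at rest, so I'm handing in.

```bash
python3 -c "
from workcell import env
print(env.sign_off())"
```

```text
the job is handed in; nothing more can be done
None
```

I handed the job in at about 27 s: the ring is on the post with the leaf shut, and the plate is tucked square against the stop, gripped and pressed on the panel with about 13 N; the hand-in reported no verdict.

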